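# Seat the splash panel and hold the clamp bolt from turning

### The arm

A 6-joint arm with a two-finger parallel gripper is mounted at the origin on the work surface. World frame = base frame: x ahead of the robot, y to its left, z up, the work surface at z = 0. Lengths are in m, angles in rad, forces in N, time in s.
With the tool pointing down it reaches from about 0.15 to 0.775 m from the base axis. Payload 6.1 kg.
Tool frame: the origin (TCP) lies at the very end of the fingers, on their centre line; the grasp point (between the pads) lies behind it (grip_depth is the x of the grasp point in the tool frame, in m); x points along the fingers, y is the direction in which the jaws open and shut, and the axes are right-handed (so a half turn about x gives the same grasp; the last joint's range is limited). The gripper opens to 85 mm and grips with 20 to 120 N. Pads are 22 mm wide; open, the fingers measure 114 mm over their backs; the gripper's body (76 mm by 85 mm) begins 54 mm behind the grasp point. The pads swing forward as they close: fully open they stand 13 mm farther back than shut.
Start: joints at [1.108, 0.126, -0.04, 1.405, 0, 1.571], TCP at [0.234, 0.47, 0.231] pointing down, gripper open.
Joint ranges: [-2.72, 2.72], [-0.95, 1.95], [-1.27, 1.35], [-1.78, 2.02], [-1.46, 1.47], [-3.14, 3.14]. Speed limits (rad/s): [2.39, 2.39, 3.01, 3.14, 3.14, 3.14].

### API

Orientations are given as [roll, pitch, yaw] about the fixed x, y, z axes, in that order (R = Rz(yaw) Ry(pitch) Rx(roll)).
In Python, from plant import observe, grab_frame, finish_job, grip_depth gives the robot as it stands.
- The arm moves only by the tool servo_tool, never from a script. Its arguments are lists of equal length, an entry for each row: "linear": the shift along the tool's x, y, z each as a share of 0.3 m, from -1 to 1, a list of three; "rot": the turn, a rotation vector about the tool's x, y, z each as a share of 45 degrees, from -1 to 1, a list of three. In form: {"linear": [[tx, ty, tz], ...], "rot": [[rx, ry, rz], ...]}. A call has 1 to 10 rows; each row shifts and turns the commanded pose from where the row before left it, along the tool's axes as they then stand; what a row does not reach is not made up. A row lasts 1/10 s, in which the tool goes at most 50 mm and 8.59 degrees, less where a joint would pass 70% of its speed; a pose out of reach is approached as far as the arm can. A call with a number of a shift or a turn outside -1 to 1 is refused whole. A call with a gripper value outside its range is refused whole. "jaw" is the opening, from 0 (shut) to 1 (fully open), set as the call begins (left out, the last holds). The fingers move at their own pace and stop on an object; "newtons" is the grip in N (left out, the last holds). Time passes only in rows, so rows that do not move let the fingers close. It gives the time, the measured TCP pose, the force and the opening at its end, in the units of the state.
- observe(): the state, without advancing time (a new reading comes with each control period).
- grab_frame(name): name is "scene" or "top"; returns a dict with "image" (480x640x3 uint8, red, green, blue), "intrinsics" (3x3 intrinsics, pixels), "dist" ([k1, k2, p1, p2, k3] as OpenCV has them; the pictures are not rectified), "cam_to_world" (4x4, takes a point from camera to world coordinates). Camera axes: x right, y down, z forward; pixel columns grow to the right and rows downward; lengths in m; the calibration is good to about 2 mm. A picture is of the moment at which its call begins. There is no depth.
- finish_job(): hands the job in, once; it reports no verdict.
The state is a dict: "clock": time; "qpos": joint angles; "qd": joint speeds; "tau": joint torques, N m; "position": TCP position; "tcp_rot": TCP orientation; "wrist_force": force on the tool from outside, world axes, zero at the start; "ft_torque": the same for the moment, N m; "gripper_width": finger opening in m.
Only numpy, scipy, OpenCV 4.12 (cv2) and the standard library are available. Lean on these libraries where they do the work, as an engineer would, in place of code of your own. Each camera call takes 0.05 s, during which the arm holds its last target.

### The job

Take the white splash panel out of its stand and slide it down into the slot of the aluminium clamp fixture until it stands fully home on the slot's floor, then let go of it. The nut driver on the fixture is running and drags the clamp bolt round: reach down into the narrow gap behind the bracket, grip the bolt's hex head between the fingers so that it stops turning, and finish while still holding it firmly. Do not shift or knock over the other things on the bench.

Things in the scene. Friction and masses are not known exactly. Their poses are not given: they have to be found in the camera images.
- panel: The splash panel: flat white plastic slab, 6 mm thick (its x), 70 mm wide (its y), 110 mm high (its z), 60 to 120 g, with a centred grey grip rail at the top: 14 mm thick, 50 mm wide, from 88 to 110 mm above the lower edge. Origin at the middle of its lower edge. It starts upright in the stand. Its two faces are alike.
- stand: Low grey stand, fixed to the bench, base 70 x 100 mm, origin at the centre of its underside. The panel stands on its 12 mm base between two walls that end 42 mm above the bench and are 10 mm apart, along the stand's y.
- fixture: Clamp fixture, fixed; base plate 110 x 270 x 15 mm. On it two aluminium jaws, 10 mm thick, 270 mm long, 9 mm apart, tops 95 mm above the bench; the rear one (farther from the robot) is the bracket. Panel slot between the jaws at the +y end, bolt at the -y end. Origin on the bench under the bracket's front face; x points level to the rear, along the bolt; y along the jaws.
- flange_top (a point): Middle of the top edge of the rear flange, a 6 mm plate behind the bracket, 120 mm long in the fixture's y, 95 mm above the bench. Between it and the bracket is the gap: 46 mm wide, open above and at both y ends, its floor the base plate.
- driver (a point): Middle of the gear motor with the nut driver, in front of the bolt on its axis, 44 mm thick, about 110 mm long, up to 92 mm above the bench.
- slot_floor (a point): Middle of the slot's floor, 55 mm above the bench, axes as the fixture's: the panel's origin comes here when home, its x along the fixture's x (either face forward). The slot is 9 mm wide in x, 78 mm long in y, 40 mm deep, ends closed; above, the mouth flares to about 23 mm wide at 107 mm above the bench.
- bolt_axis (a point): Centre of the bolt head (a point that does not turn; axes as the fixture's), 70 mm above the bench, in the middle of the gap behind the bracket, 23 mm from the bracket and from the flange, 25 mm below their tops. 150 mm in -y and 37.5 mm in +x from the slot floor's point.
- bolt_head (a point): The dark steel hex bolt head, 19 mm across flats, 22 mm across corners, 12 mm long along the bolt's axis (its x, the fixture's x); this point is its centre. It turns about its x. A 17 mm thick round collar lies between it and the bracket.
- bolt (a joint): Turn of the bolt about its axis in rad. The driver turns it steadily forward at about 0.25 rad/s with only 0.05 N m, from the start on; a firm grip stops it. Two flats stand upright, facing along the fixture's +y and -y, whenever the value is a multiple of 1.047 (60 degrees).
- vial: Bystander, loose on the bench: small jar, 28 mm across, 55 mm high; origin at the centre of its underside. Leave it alone.
- beaker: Bystander, loose on the bench: clear beaker, 68 mm across, 85 mm high; origin at the centre of its underside. Leave it alone.
- jar: Bystander, loose on the bench: jar with a yellow cap, 60 mm across, 70 mm high; origin at the centre of its underside. Leave it alone.
- dish: Bystander, loose on the bench: shallow white dish, 90 mm across, 22 mm high; origin at the centre of its underside. Leave it alone.
- reagent: Bystander, loose on the bench: bottle with a blue cap, 52 mm across, 100 mm high; origin at the centre of its underside. Leave it alone.
Not all that is in view belongs to the job. Of the things that look like the panel, the larger one is meant.

How it is judged:
On the way, in this order (a step that is already met when the one before it is completed fails the run):
1. the panel stands fully home in the slot and has been let go (x of panel in the frame of slot_floor between -0.005 and 0.005 m and y of panel in the frame of slot_floor between -0.007 and 0.007 m and z of panel in the frame of slot_floor between -0.004 and 0.004 m and angle between panel's own z axis and vertical below 0.06 rad and angle between the x axis of panel and the x axis of fixture, either way round below 0.06 rad and contact force between the fingers and panel below 0.3 N), for 0.3 s.
2. the bolt head is gripped between the fingers and has stopped turning (all of step 1 and x of the grasp point in the frame of bolt_axis between -0.02 and 0.02 m and y of the grasp point in the frame of bolt_axis between -0.009 and 0.009 m and z of the grasp point in the frame of bolt_axis between -0.014 and 0.024 m and contact force between the fingers and bolt above 8 N and velocity of joint bolt between -0.05 and 0.05 rad/s), for 0.5 s.
At the end, for the whole second after the job is handed in: Panel released, within 5 x 7 x 4 mm (x, y, z) of the slot floor and 0.06 rad of upright and in line; fingers hold the bolt head with over 8 N, the grasp point within 20 mm along the bolt, 9 mm sideways, 24 mm above to 14 mm below its centre; bolt turning under 0.05 rad/s; for the last second (all of step 2); the arm keeps its last pose, push and grip.
It fails at once if the vial is shifted by more than 30 mm or tipped (distance of vial from where it was at the start of the episode above 0.03 m or angle between vial's own z axis and vertical above 0.4 rad).
It fails at once if the beaker is shifted by more than 30 mm or tipped (distance of beaker from where it was at the start of the episode above 0.03 m or angle between beaker's own z axis and vertical above 0.4 rad).
It fails at once if the jar is shifted by more than 30 mm or tipped (distance of jar from where it was at the start of the episode above 0.03 m or angle between jar's own z axis and vertical above 0.4 rad).
It fails at once if the dish is shifted by more than 30 mm or tipped (distance of dish from where it was at the start of the episode above 0.03 m or angle between dish's own z axis and vertical above 0.4 rad).
It fails at once if the reagent is shifted by more than 30 mm or tipped (distance of reagent from where it was at the start of the episode above 0.03 m or angle between reagent's own z axis and vertical above 0.4 rad).
It also fails if it takes over 59 s, if anything falls off the work surface, if the arm or the gripper's body presses on something with over 40 N, if the wrist force passes 120 N, or if a joint passes its speed limit or range.

## Working session

There is one attempt and no reset: what is moved stays moved. The work goes in short steps, Python scripts to look and compute and a tool call to move; the robot and the scene stay as the last step left them, time stands still between calls to the robot, and variables do not carry over. Pictures are saved under pics/ and viewed, and the job is handed in when it is done.

Besides the shell and the picture viewer there is one more tool, called after "Request:" as name(argument=value, ...) on one line, values as JSON. servo_tool: Moves the arm, as the interface text tells. Its arguments: {"type":"object","properties":{"linear":{"type":"array","items":{"type":"array","items":{"type":"number"}}},"rot":{"type":"array","items":{"type":"array","items":{"type":"number"}}},"jaw":{"type":"number"},"newtons":{"type":"number"}},"required":["linear","rot"]}

```bash
mkdir -p pics; ls; python3 - <<'E'
from plant import observe, grab_frame, grip_depth
import cv2,numpy as np,pickle
np.set_printoptions(precision=4,suppress=True)
print(observe(),grip_depth)
for n in("scene","top"):
    f=grab_frame(n);pickle.dump(f,open(f"pics/{n}0.pkl","wb"))
    cv2.imwrite(f"pics/{n}0.png",f["image"][:,:,::-1]);print(f["intrinsics"],f["dist"],f["cam_to_world"])
E
```

```text
pics
{'clock': 0.0, 'qpos': array([ 1.108 ,  0.1264, -0.0406,  1.4054, -0.0001,  1.5708]), 'qd': array([-0.0017, -0.0007,  0.0005,  0.0004, -0.0003, -0.0008]), 'tau': array([ -0.0015, -43.5912,  35.2923,   0.0173,  -0.0001,  -0.    ]), 'position': array([0.2342, 0.4694, 0.2305]), 'tcp_rot': array([-1.5371,  1.5692, -2.    ]), 'wrist_force': array([0.633 , 0.1831, 0.927 ]), 'ft_torque': array([ 0.0024, -0.0217,  0.007 ]), 'gripper_width': 0.08510831474551184} -0.0187
[[435.8835   0.     311.4218]
 [  0.     435.8835 239.7592]
 [  0.       0.       1.    ]] [0.0366 0.     0.     0.     0.    ] [[-0.609   0.642  -0.4658  0.9475]
 [ 0.7931  0.5006 -0.3469  0.2476]
 [ 0.0105 -0.5807 -0.814   0.7298]
 [ 0.      0.      0.      1.    ]]
[[540.466    0.     314.2176]
 [  0.     540.466  239.4479]
 [  0.       0.       1.    ]] [-0.0657  0.      0.      0.      0.    ] [[-0.0002 -0.9909  0.1343  0.388 ]
 [-1.     -0.0007 -0.007  -0.0227]
 [ 0.0071 -0.1343 -0.9909  1.3399]
 [ 0.      0.      0.      1.    ]]
```

View pics/scene0.png

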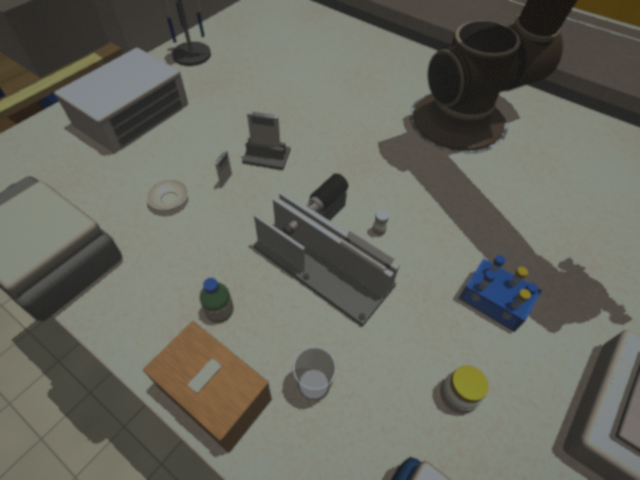

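View pics/top0.png

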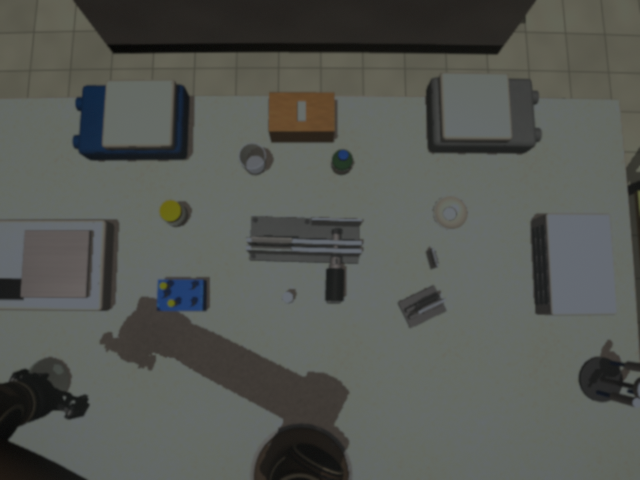

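Candidates for the panel: the slab in the grey stand, at scene (264,130) and top (424,303), and a small slab standing free, at scene (223,168) and top (432,257). The larger one, in the stand, is the one meant. I'll check it in crops.

```bash
python3 - <<'E'
import cv2
t=cv2.imread("pics/top0.png");s=cv2.imread("pics/scene0.png")
def c(im,x,y,w,h,k,n):
    cv2.imwrite(n,cv2.convertScaleAbs(cv2.resize(im[y:y+h,x:x+w],None,fx=k,fy=k,interpolation=cv2.INTER_CUBIC),alpha=1.4))
c(t,390,235,70,100-5,8,"pics/c1.png")
c(t,235,205,140,105,5.7,"pics/c2.png")
c(s,205,100,100,75+20,6,"pics/c3.png")
c(s,245,165,160,120+40,5-1.4,"pics/c4.png")
E
```

```text
(no output)
```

View pics/c1.png

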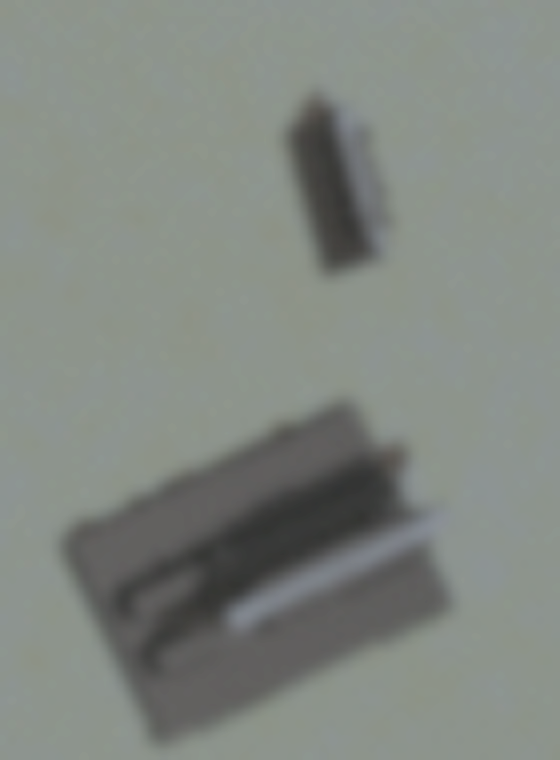

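View pics/c2.png

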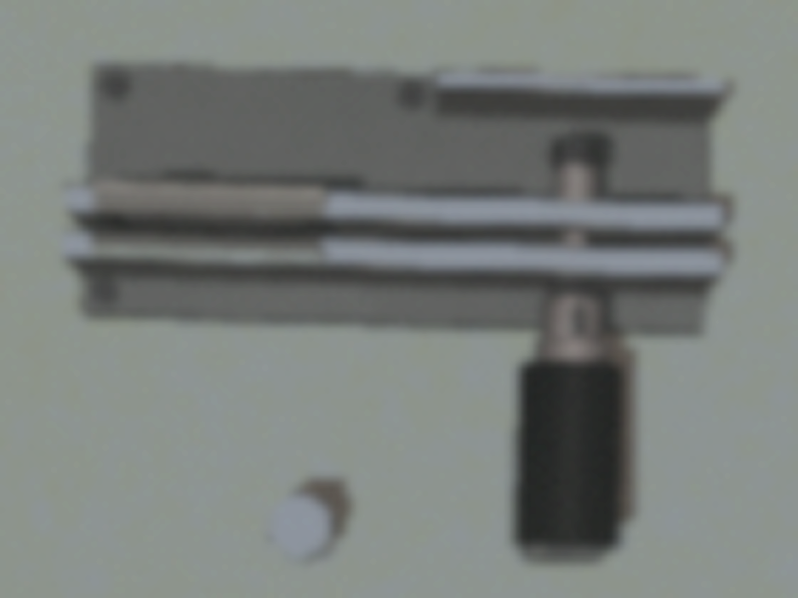

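View pics/c3.png

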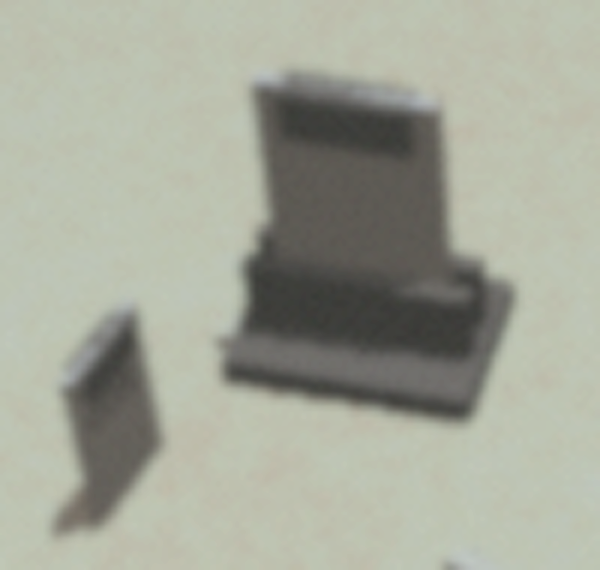

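View pics/c4.png

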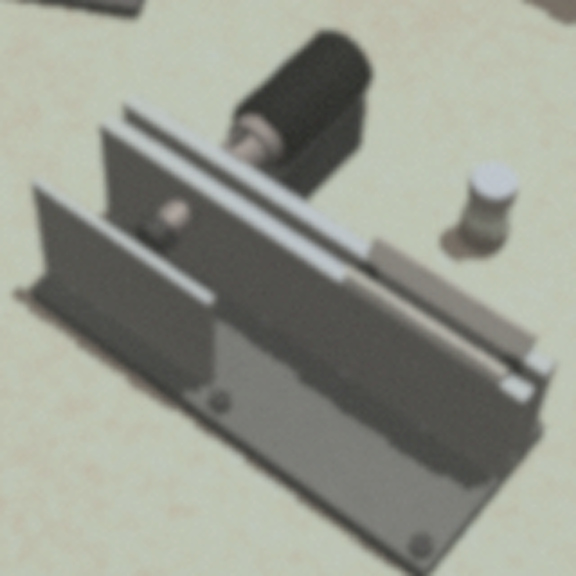

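Both crops confirm that the large slab with the grey rail is in the stand. The small free-standing slab is a decoy. The crops also show both jaws, the beige slot mouth at the +y end, the flange, the bolt and the driver. Next I'll fit poses from corners read off the pictures.

```bash
cat > h.py <<'E'
import cv2,numpy as np,pickle
from scipy.optimize import least_squares
np.set_printoptions(precision=4,suppress=True)
F={n:pickle.load(open(f"pics/{n}0.pkl","rb")) for n in("scene","top")}
def proj(n,P):
    f=F[n];T=np.linalg.inv(np.array(f["cam_to_world"]))
    r,_=cv2.Rodrigues(T[:3,:3]);p,_=cv2.projectPoints(np.atleast_2d(P).astype(float),r,T[:3,3],np.array(f["intrinsics"]),np.array(f["dist"]))
    return p[:,0]
def ray(n,px,z):
    f=F[n];C=np.array(f["cam_to_world"])
    u=cv2.undistortPoints(np.array([[px]],float),np.array(f["intrinsics"]),np.array(f["dist"]))[0,0]
    d=C[:3,:3]@[u[0],u[1],1];o=C[:3,3];return o+d*(z-o[2])/d[2]
def w(p,L):
    c,s=np.cos(p[2]),np.sin(p[2]);L=np.atleast_2d(np.array(L,float))/1000
    return np.c_[p[0]+c*L[:,0]-s*L[:,1],p[1]+s*L[:,0]+c*L[:,1],L[:,2]]
E
python3 - <<'E'
from h import *
t=lambda x,y:(235+x/5.7,205+y/5.7)
s=lambda x,y:(245+x/3.6,165+y/3.6)
# name, cam, px, approximate local
D=[("top",t(65,262),(-19,135,95)),("top",t(728,200),(10,-135,95)),("top",t(720,277),(-19,-135,95)),("top",t(65,187),(10,135,95)),
("top",t(437,72),(62,None,95)),("top",t(732,82),(62,None,95)),
("scene",s(103,122),(10,-135,95)),("scene",s(125,103),(-19,-135,95)),("scene",s(515,400),(10,135,95)),("scene",s(553,362),(-19,135,95)),
("scene",s(35,183),(62,None,95)),("scene",s(215,300),(62,None,95))]
def res(p,full=False):
    r=[]
    for c,px,L in D:
        L=list(L)
        if L[1] is None: L[1]=p[3]+ (60 if px[0] in (D[4][1][0],D[11][1][0]) else -60)
        r.append(proj(c,w(p,L))[0]-px)
    return np.array(r) if full else np.ravel(r)
S=least_squares(res,[.4,0,0,-75],x_scale=[.01,.01,.01,10],loss="soft_l1");print(S.x);print(res(S.x,True))
p=S.x
for y in(75,): 
  for nm,L in(("slot",(-4.5,y,55)),("bolt",(33,y-150,70)),("flare corner",(7,y+39,107))):
    P=w(p,L);print(nm,P,proj("top",P),proj("scene",P))
E
```

```text
[  0.5476  -0.008   -0.0315 -72.6767]
[[-0.7551 -1.3765]
 [-0.4588  0.8204]
 [ 0.7023 -0.2987]
 [-0.156  -0.5979]
 [-1.2472 -0.4303]
 [-1.7291 -0.5332]
 [-2.1668 -0.8996]
 [ 1.7815 -4.2975]
 [ 1.543  -0.5827]
 [ 0.3033 -1.1928]
 [-1.2361 -0.9633]
 [-1.7828  0.6036]]
slot [[0.5455 0.0671 0.055 ]] [[272.9299 246.3119]] [[363.0452 263.457 ]]
bolt [[ 0.5782 -0.084   0.07  ]] [[336.2372 231.8999]] [[287.5956 229.23  ]]
flare corner [[0.5582 0.1057 0.107 ]] [[254.6728 238.0678]] [[381.2447 263.8531]]
```

```bash
cat >> h.py <<'E'
def box(p,x0,x1,y0,y1,z0,z1):
    c=[(x,y,z) for x in(x0,x1) for y in(y0,y1) for z in(z0,z1)]
    return w(p,c)
def draw(n,boxes,x,y,ww,hh,k,out,src=None):
    im=(F[n]["image"] if src is None else src)[:,:,::-1]
    im=cv2.convertScaleAbs(cv2.resize(im[y:y+hh,x:x+ww],None,fx=k,fy=k,interpolation=cv2.INTER_CUBIC),alpha=1.4)
    for b,col in boxes:
        q=((proj(n,b)-[x,y]+.5)*k-.5).astype(int)
        for i in range(8):
            for j in range(i+1,8):
                if bin(i^j).count("1")==1: cv2.line(im,tuple(map(int,q[i])),tuple(map(int,q[j])),col,1)
    cv2.imwrite(out,im)
E
python3 - <<'E'
from h import *
p=[.5476,-.008,-.0315]
R=(0,0,255);G=(0,255,0);B=(255,80,0);Y=(0,255,255)
bs=[(box(p,0,10,-135,135,15,95),R),(box(p,-19,-9,-135,135,15,95),G),(box(p,56,62,-135,-15,15,95),B),(box(p,27,39,-85,-65,60,80),Y),(box(p,-16,7,36,114,106,107),Y)]
draw("top",bs,235,205,140,105,5.7,"pics/o1.png");draw("scene",bs,245,165,160,160,3.6,"pics/o2.png")
# stand
a=lambda x,y:(390+x/8,235+y/8)
b=lambda x,y:(205+x/6,100+y/6)
D=[("top",a(65,540),(35,50,12)),("top",a(345,400),(35,-50,12)),("top",a(450,605),(-35,-50,12)),("top",a(160,745),(-35,50,12)),
("scene",b(225,355),(35,-50,12)),("scene",b(470,408),(35,50,12)),("scene",b(515,290),(-35,50,12))]
def res(q): return np.ravel([proj(c,w(q,L))[0]-px for c,px,L in D])
# guess
print([ray("top",d[1],.012) for d in D[:4]],[ray("scene",d[1],.012) for d in D[4:]])
S=least_squares(res,[.4,-.25,.45],x_scale=.01,loss="soft_l1");print(S.x,S.fun.reshape(-1,2))
print("panel top ends",ray("top",a(235,620),.122),ray("top",a(440,515),.122),ray("scene",b(255,82),.122),ray("scene",b(440,100),.122))
pickle.dump(S.x,open("st.pkl","wb"))
q=S.x
bs=[(box(q,-35,35,-50,50,0,12),R),(box(q,-3,3,-35,35,12,122),G),(box(q,-7,7,-25,25,100,122),Y)]
draw("top",bs,390,235,70,95,8,"pics/o3.png");draw("scene",bs,205,100,100,95,6,"pics/o4.png")
E
```

```text
[array([ 0.4123, -0.2376,  0.012 ]), array([ 0.4549, -0.3251,  0.012 ]), array([ 0.392 , -0.3559,  0.012 ]), array([ 0.35  , -0.2655,  0.012 ])] [array([ 0.453 , -0.3242,  0.012 ]), array([ 0.4164, -0.2318,  0.012 ]), array([ 0.3555, -0.2591,  0.012 ])]
[ 0.4024 -0.2948  0.4332] [[-1.1531 -0.3754]
 [ 0.1796 -0.103 ]
 [-0.376   0.1762]
 [-0.5605  0.1457]
 [-1.0722  0.2755]
 [-0.124  -1.3683]
 [-0.101  -2.2389]]
panel top ends [ 0.3878 -0.2673  0.122 ] [ 0.4169 -0.3262  0.122 ] [ 0.4207 -0.3216  0.122 ] [ 0.3872 -0.2637  0.122 ]
```

View pics/o1.png

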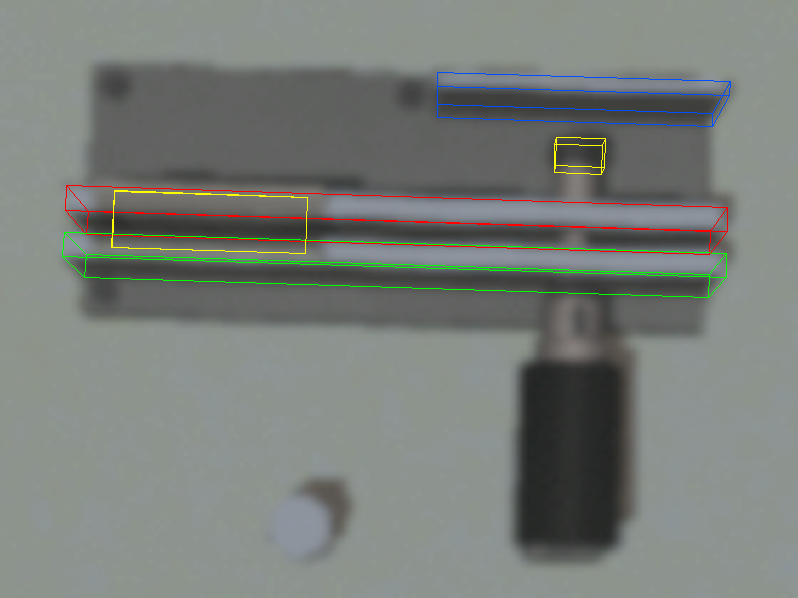

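View pics/o2.png

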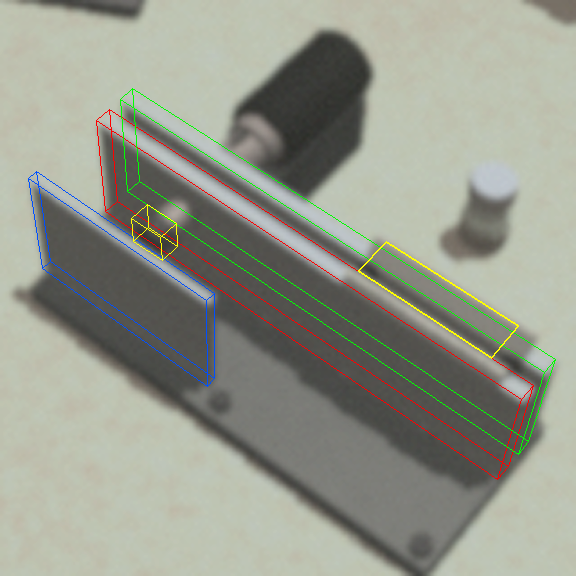

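View pics/o3.png

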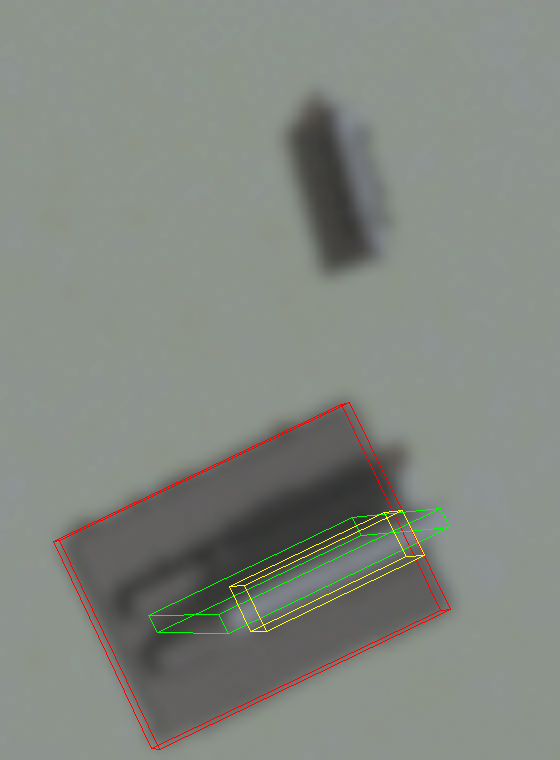

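View pics/o4.png

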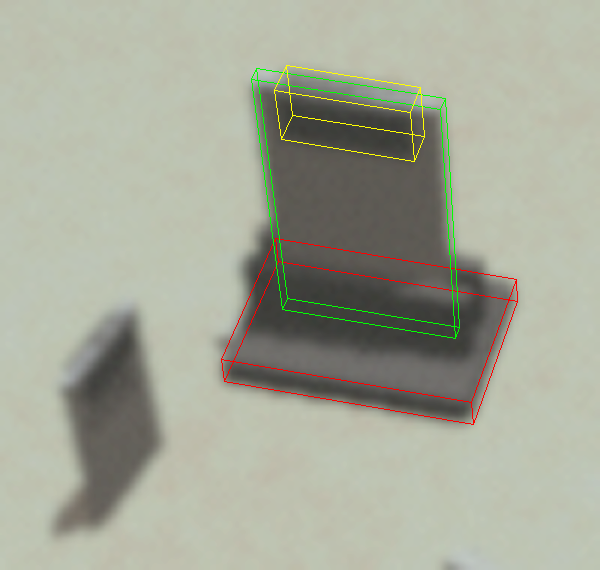

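```bash
python3 - <<'E'
from h import *
g=cv2.cvtColor(F["top"]["image"],cv2.COLOR_RGB2GRAY).astype(float)
for (r0,lab) in ((241,"bracket"),(250,"front")):
    pts=[]
    for c in range(296,361):
        if 330<c<342: continue
        rr=np.arange(r0-5,r0+6);col=g[rr,c]
        wt=np.clip(col-120,0,None)
        k=np.argmax(g[r0-2:r0+3,c])+r0-2
        rr=np.arange(k-3,k+4);wt=np.clip(g[rr,c]-110,0,None);pts.append((c,(rr*wt).sum()/wt.sum()))
    P=np.array([ray("top",q,.095)[:2] for q in pts])
    f=np.polyfit(P[:,1],P[:,0],1);print(lab,"slope dx/dy",f,"yaw",-np.arctan(f[0]),"std",np.std(P[:,0]-np.polyval(f,P[:,1])),pts[0],pts[-1])
print(g[232:262,310].astype(int),g[232:262,352].astype(int))
E
```

```text
** On entry to DLASCL parameter number  4 had an illegal value
 ** On entry to DLASCL parameter number  4 had an illegal value
 ** On entry to DLASCL parameter number  4 had an illegal value
 ** On entry to DLASCL parameter number  4 had an illegal value
 ** On entry to DLASCL parameter number  5 had an illegal value
 ** On entry to DLASCL parameter number  4 had an illegal value<stdin>:10: RuntimeWarning: invalid value encountered in scalar divide
Traceback (most recent call last):
numpy.linalg.LinAlgError: SVD did not converge in Linear Least Squares
```

```bash
python3 - <<'E'
from h import *
g=cv2.cvtColor(F["top"]["image"],cv2.COLOR_RGB2GRAY).astype(float)
print(g[232:262,310].astype(int),g[232:262,352].astype(int))
for (r0,lab,lx) in ((241.5,"bracket",5),(250,"front",-14)):
    pts=[]
    for c in range(296,361):
        if 330<c<342: continue
        k=int(r0)-2+np.argmax(g[int(r0)-2:int(r0)+4,c])
        rr=np.arange(k-3,k+4);b=np.percentile(g[rr,c],35);wt=np.clip(g[rr,c]-b,0,None)+1e-6;pts.append((c,(rr*wt).sum()/wt.sum()))
    P=np.array([ray("top",q,.095)[:2] for q in pts])
    f=np.polyfit(P[:,1],P[:,0],1);print(lab,f,"yaw",-np.arctan(f[0]),"std",np.std(P[:,0]-np.polyval(f,P[:,1])),"x0 at y=-.008:",np.polyval(f,-.008)-lx/1000)
E
```

```text
[ 69  70  71  71  70  64  57  70  93 103  99  84  61  45  45  67  92 103
 103  91  67  49  49  58  67  71  71  70  70  70] [ 71  71  71  71  72  71  65  55  68  93 103 103  91  66  48  48  67  92
 103 103  90  65  47  47  56  67  71  72  72  72]
bracket [0.031  0.5535] yaw -0.03099016942289641 std 0.00036363708239683717 x0 at y=-.008: 0.5482082316782765
front [0.0278 0.5343] yaw -0.027825201733409483 std 0.00034181901931856936 x0 at y=-.008: 0.5480506117551384
```

```bash
cat > m.py <<'E'
import numpy as np,sys
from scipy.spatial.transform import Rotation as Ro
from plant import observe
np.set_printoptions(precision=4,suppress=True)
def to(x,y,z,a):
    o=observe();R=Ro.from_euler("xyz",o["tcp_rot"]).as_matrix()
    c,s=np.cos(a),np.sin(a);T=np.array([[0,c,s],[0,s,-c],[-1,0,0]])
    d=R.T@(np.array([x,y,z])-o["position"]);rv=Ro.from_matrix(R.T@T).as_rotvec()
    print("t",o["clock"],"pos",o["position"],"F",o["wrist_force"],"w",o["gripper_width"],"q",o["qpos"])
    print("yaw",np.arctan2(R[1,1],R[0,1]),"R y",R[:,1],"xdir",R[:,0])
    print("lin share",d/.3,"rows",np.linalg.norm(d)/.05,"rot share",rv/np.deg2rad(45),"rows",np.rad2deg(np.linalg.norm(rv))/8.59)
to(*map(float,sys.argv[1:5]))
E
python3 m.py .402 -.295 .23 .44;python3 m.py .402 -.295 .23 3.58
```

```text
t 0.1 pos [0.2342 0.4695 0.2306] F [-0.3268  0.6034  0.3857] w 0.08541829881589316 q [ 1.108   0.1263 -0.0405  1.4054 -0.      1.5708]
yaw 1.107985915559821 R y [ 0.4465  0.8948 -0.0014] xdir [-0.0006 -0.0013 -1.    ]
lin share [ 0.0049 -2.0304  1.6381] rows 15.652881205563288 rot share [0.8505 0.0006 0.0017] rows 4.455512955118186
t 0.1 pos [0.2342 0.4695 0.2306] F [-0.3268  0.6034  0.3857] w 0.08541829881589316 q [ 1.108   0.1263 -0.0405  1.4054 -0.      1.5708]
yaw 1.107985915559821 R y [ 0.4465  0.8948 -0.0014] xdir [-0.0006 -0.0013 -1.    ]
lin share [ 0.0049 -2.0304  1.6381] rows 15.652881205563288 rot share [-3.1475 -0.0022  0.0008] rows 16.488472976795716
```

Request:
servo_tool(linear=[[0,-0.113,0.091],[0,-0.113,0.091],[0,-0.113,0.091],[0,-0.113,0.091],[0,-0.113,0.091],[0,-0.113,0.091],[0,-0.113,0.091],[0,-0.113,0.091],[0,-0.113,0.091],[0,-0.113,0.091]], rot=[[0,0,0],[0,0,0],[0,0,0],[0,0,0],[0,0,0],[0,0,0],[0,0,0],[0,0,0],[0,0,0],[0,0,0]], jaw=1)

```text
clock: 1.1
position: [0.327, 0.0429, 0.2312]
tcp_rot: [0.646, 1.57, 0.184]
wrist_force: [1.5, 1.4, 0.5]
gripper_width: 0.0857
```

Request:
servo_tool(linear=[[0,-0.113,0.091],[0,-0.113,0.091],[0,-0.113,0.091],[0,-0.113,0.091],[0,-0.113,0.091],[0,-0.113,0.091],[0,-0.113,0.091],[0,-0.113,0.091],[0,0,0],[0,0,0]], rot=[[0,0,0],[0,0,0],[0,0,0],[0,0,0],[0,0,0],[0,0,0],[0,0,0],[0,0,0],[0,0,0],[0,0,0]])

```text
clock: 2.1
position: [0.4012, -0.2962, 0.2303]
tcp_rot: [2.876, 1.569, 2.411]
wrist_force: [-0.4, -0.3, -0.6]
gripper_width: 0.0855
```

Request:
servo_tool(linear=[[0,0,0],[0,0,0],[0,0,0],[0,0,0],[0,0,0],[0,0,0]], rot=[[0.17,0,0],[0.17,0,0],[0.17,0,0],[0.17,0,0],[0.17,0,0],[0,0,0]])

```text
clock: 2.7
position: [0.4015, -0.2942, 0.2316]
tcp_rot: [1.994, 1.571, 0.865]
wrist_force: [-0.9, -0.3, 0.8]
gripper_width: 0.0853
```

```bash
python3 m.py .402 -.295 .155 .44
```

```text
t 2.7 pos [ 0.4015 -0.2942  0.2316] F [-0.8839 -0.3477  0.7607] w 0.08530125397453822 q [-0.6326  0.0742 -0.0966  1.4     0.0002  0.4965]
yaw 0.4416482025419748 R y [0.904  0.4274 0.0002] xdir [ 0.0001  0.0002 -1.    ]
lin share [0.2553 0.0005 0.0031] rows 1.5316304989454625 rot share [ 0.0021 -0.0001 -0.0002] rows 0.011075998628850168
```

Request:
servo_tool(linear=[[0.1,0,0],[0.1,0,0],[0.1,0,0],[0.08,0,0],[0.05,0,0],[0.03,0,0],[0,0,0]], rot=[[0,0,0],[0,0,0],[0,0,0],[0,0,0],[0,0,0],[0,0,0],[0,0,0]])

```text
clock: 3.4
position: [0.4011, -0.2947, 0.0925]
tcp_rot: [-2.685, 1.569, 2.471]
wrist_force: [0.3, -0.4, -0.3]
gripper_width: 0.0855
```

```bash
python3 m.py .402 -.295 .093 .44; python3 - <<'E'
from h import *
from plant import grab_frame
f=grab_frame("scene");F["scene"]=f
q=pickle.load(open("st.pkl","rb"))
draw("scene",[],190,60,130,120,5,"pics/g1.png")
E
```

```text
t 3.4 pos [ 0.4011 -0.2947  0.0925] F [ 0.2856 -0.3675 -0.3453] w 0.08546583015911519 q [-0.6337  0.1142 -0.3601  1.0983  0.0001  0.4942]
yaw 0.4428904557412334 R y [ 0.9035  0.4286 -0.0008] xdir [-0.0014  0.0011 -1.    ]
lin share [-0.0018  0.0023  0.0024] rows 0.022498686346538285 rot share [ 0.0037 -0.0021  0.001 ] rows 0.022811160492584102
```

View pics/g1.png

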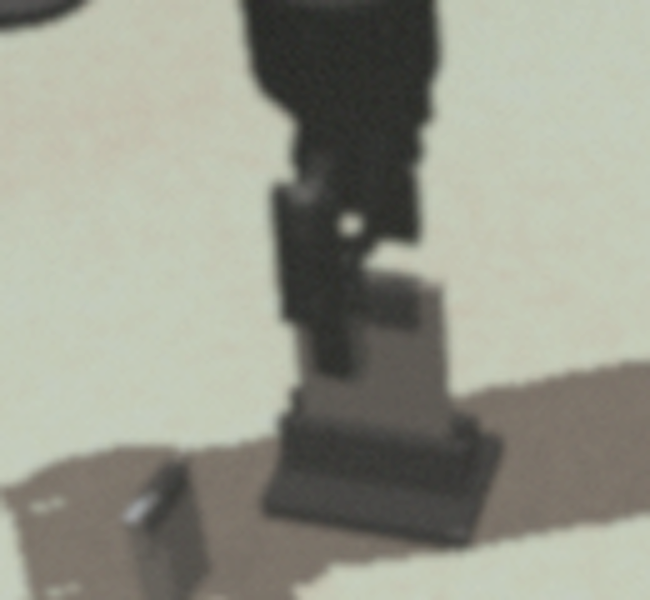

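The near finger, at crop (330,330), stands in front of the rail, and the panel is undisturbed. I'll close the gripper.

Request:
servo_tool(linear=[[0,0,0],[0,0,0],[0,0,0],[0,0,0],[0,0,0],[0,0,0],[0,0,0],[0,0,0],[0,0,0],[0,0,0]], rot=[[0,0,0],[0,0,0],[0,0,0],[0,0,0],[0,0,0],[0,0,0],[0,0,0],[0,0,0],[0,0,0],[0,0,0]], jaw=0, newtons=50)

```text
clock: 4.45
position: [0.4019, -0.2958, 0.0936]
tcp_rot: [0.448, 1.57, -0.682]
wrist_force: [0.2, -0.7, 4.4]
gripper_width: 0.013
```

Request:
servo_tool(linear=[[-0.03,0,0],[-0.05,0,0],[-0.08,0,0],[-0.1,0,0],[-0.1,0,0],[-0.1,0,0],[-0.1,0,0],[-0.07,0,0],[0,0,0],[0,0,0]], rot=[[0,0,0],[0,0,0],[0,0,0],[0,0,0],[0,0,0],[0,0,0],[0,0,0],[0,0,0],[0,0,0],[0,0,0]])

```text
clock: 5.45
position: [0.4016, -0.2956, 0.2818]
tcp_rot: [-2.677, 1.57, 2.476]
wrist_force: [0.2, -0.2, -1.2]
gripper_width: 0.0135
```

```bash
python3 m.py .5457 .0671 .28 -.0295; python3 - <<'E'
from h import *
from plant import grab_frame,observe
for n in ("scene","top"):
    f=grab_frame(n);pickle.dump(f,open(f"pics/{n}1.pkl","wb"));F[n]=f
p=observe()["position"];print(p)
q=[p[0],p[1],.4425]
dz=(p[2]-.0936)*1000
bs=[(box(q,-3,3,-35,35,12+dz,122+dz),(0,255,0)),(box(q,-7,7,-25,25,100+dz,122+dz),(0,255,255))]
c=proj("scene",[p])[0].astype(int);draw("scene",bs,c[0]-60,max(0,c[1]-50),120,120,5,"pics/g2.png")
c=proj("top",[p])[0].astype(int);draw("top",bs,c[0]-60,c[1]-60,120,120,5,"pics/g3.png")
E
```

```text
t 5.45 pos [ 0.4016 -0.2956  0.2818] F [ 0.2053 -0.2338 -1.2157] w 0.013514955478604403 q [-0.6345  0.0819  0.0217  1.511   0.      0.4959]
yaw 0.44040414030022546 R y [ 0.9046  0.4263 -0.0002] xdir [-0.0003  0.0003 -1.    ]
lin share [ 0.0062  0.9499 -0.8888] rows 7.805461199665573 rot share [ 0.5983 -0.0004  0.0004] rows 3.134287880150997
[ 0.4012 -0.2953  0.2807]
```

View pics/g2.png

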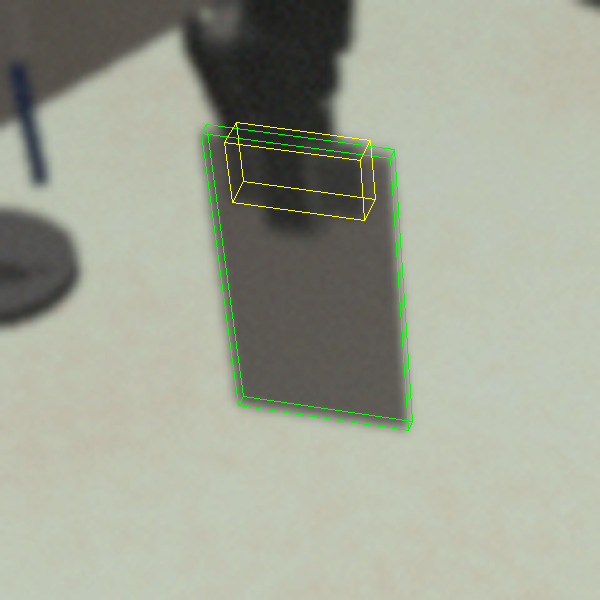

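View pics/g3.png

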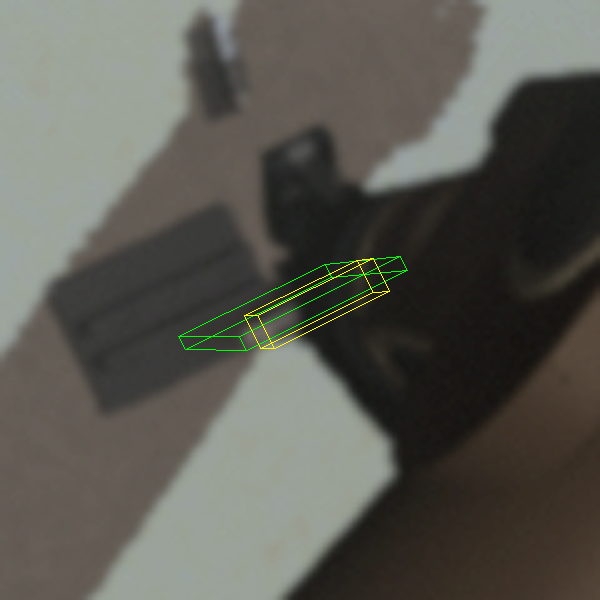

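The lifted panel matches the predicted outline within about 1 mm and hangs straight. I'll carry it over the slot.

Request:
servo_tool(linear=[[0,0.05,-0.046],[0,0.1,-0.093],[0,0.1,-0.093],[0,0.1,-0.094],[0,0.1,-0.094],[0,0.1,-0.094],[0,0.1,-0.094],[0,0.1,-0.094],[0,0.1,-0.094],[0,0.1,-0.093]], rot=[[0,0,0],[0,0,0],[0,0,0],[0,0,0],[0,0,0],[0,0,0],[0,0,0],[0,0,0],[0,0,0],[0,0,0]])

```text
clock: 6.55
position: [0.5455, 0.0688, 0.2807]
tcp_rot: [-1.852, 1.568, -2.983]
wrist_force: [0.3, -1.1, 0.1]
gripper_width: 0.0136
```

Request:
servo_tool(linear=[[0,0,0],[0,0,0],[0,0,0],[0,0,0],[0,0,0],[0,0,0],[0,0,0]], rot=[[0.1,0,0],[0.15,0,0],[0.15,0,0],[0.15,0,0],[0.05,0,0],[0,0,0],[0,0,0]])

```text
clock: 7.25
position: [0.5454, 0.0671, 0.2812]
tcp_rot: [-1.435, 1.569, -3.036]
wrist_force: [-0.4, 0.5, -0.8]
gripper_width: 0.0132
```

```bash
python3 m.py .5457 .0671 .21 -.0295
```

```text
t 7.25 pos [0.5454 0.0671 0.2812] F [-0.3544  0.4931 -0.8299] w 0.013203472686933468 q [0.1223 0.1812 0.1349 1.5264 0.     1.7229]
yaw -0.029754897841101018 R y [ 0.9996 -0.0298 -0.0018] xdir [-0.0018 -0.0002 -1.    ]
lin share [ 0.2375  0.0016 -0.0002] rows 1.4250138133452341 rot share [-0.0003  0.0003  0.0023] rows 0.012443056255930857
```

Request:
servo_tool(linear=[[0.08,0,0],[0.1,0,0],[0.07,0,0],[0.037,0,0],[0,0,0],[0,0,0]], rot=[[0,0,0],[0,0,0],[0,0,0],[0,0,0],[0,0,0],[0,0,0]])

```text
clock: 7.85
position: [0.546, 0.0671, 0.1969]
tcp_rot: [1.713, 1.57, 0.111]
wrist_force: [-0.3, -0.7, -0.9]
gripper_width: 0.013
```

```bash
python3 - <<'E'
from h import *
from plant import grab_frame,observe
for n in ("scene","top"):
    f=grab_frame(n);pickle.dump(f,open(f"pics/{n}2.pkl","wb"));F[n]=f
p=observe()["position"];print(p)
q=[p[0],p[1],-.0295];fx=[.548,-.008,-.0295]
b=p[2]*1000-81.6
bs=[(box(q,-3,3,-35,35,b,b+110),(0,255,0)),(box(fx,0,10,-135,135,15,95),(0,0,255)),(box(fx,-19,-9,-135,135,15,95),(255,80,0)),(box(fx,-9,0,36,114,55,95),(0,255,255))]
draw("scene",bs,290,150,130,150,4,"pics/s1.png")
draw("top",bs,235,200,120,90,6,"pics/s2.png")
draw("scene",[],290,150,130,150,4,"pics/s3.png")
E
```

```text
[0.5465 0.0672 0.1976]
```

View pics/s1.png

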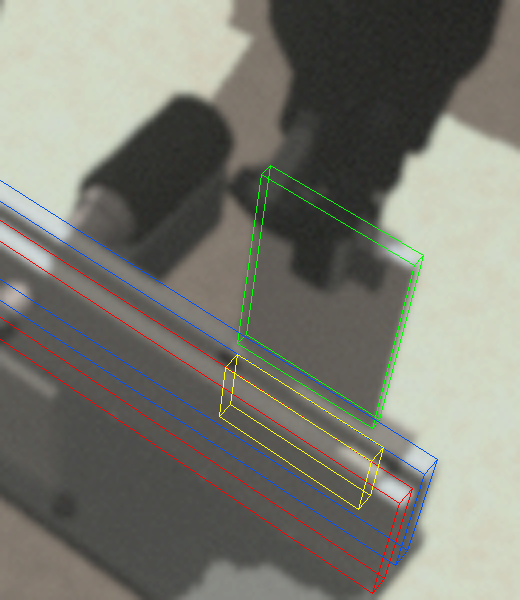

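View pics/s2.png

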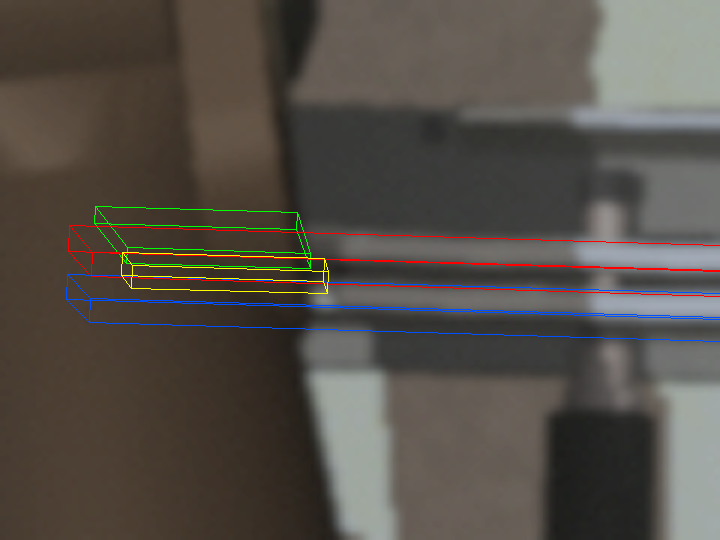

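View pics/s3.png

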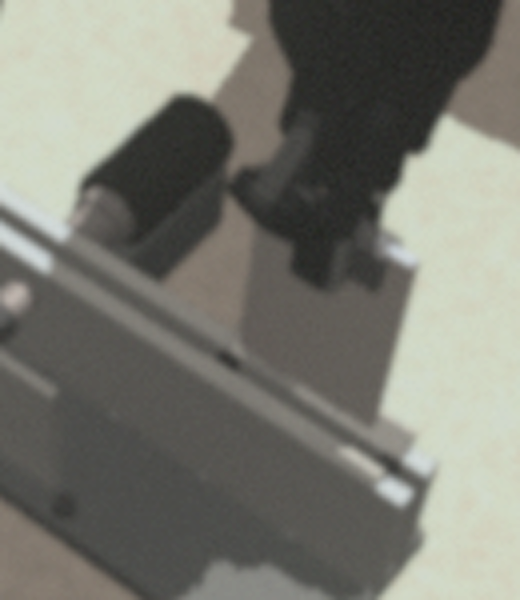

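Request:
servo_tool(linear=[[0.02,0,0],[0.02,0,0],[0.02,0,0],[0.01,0,0],[0.01,0,0],[0,0,0]], rot=[[0,0,0],[0,0,0],[0,0,0],[0,0,0],[0,0,0],[0,0,0]])

```text
clock: 8.55
position: [0.5455, 0.0671, 0.1717]
tcp_rot: [-1.417, 1.57, -3.018]
wrist_force: [-0.2, 0.5, -0.2]
gripper_width: 0.0134
```

Request:
servo_tool(linear=[[0.015,0,0],[0.015,0,0],[0.01,0,0],[0,0,0]], rot=[[0,0,0],[0,0,0],[0,0,0],[0,0,0]])

```text
clock: 8.95
position: [0.5455, 0.0671, 0.1596]
tcp_rot: [-1.392, 1.57, -2.993]
wrist_force: [0.2, -0.4, -0.6]
gripper_width: 0.0133
```

```bash
python3 m.py .5457 .0671 .1366 -.0295
```

```text
t 8.95 pos [0.5455 0.0671 0.1596] F [ 0.2469 -0.416  -0.6343] w 0.013320538497569765 q [ 0.1224  0.1817 -0.1307  1.2593 -0.      1.724 ]
yaw -0.030787384026856008 R y [ 0.9995 -0.0308 -0.0009] xdir [-0.0009 -0.0001 -1.    ]
lin share [ 0.0765  0.0009 -0.0001] rows 0.45910557359962845 rot share [-0.0016  0.0002  0.0012] rows 0.010639062680995414
```

No force so far, and the lower edge is at about 78 mm, already inside the slot. I'll continue down in small steps.

Request:
servo_tool(linear=[[0.015,0,0],[0.015,0,0],[0.015,0,0],[0.01,0,0],[0.01,0,0],[0,0,0]], rot=[[0,0,0],[0,0,0],[0,0,0],[0,0,0],[0,0,0],[0,0,0]])

```text
clock: 9.55
position: [0.5455, 0.0671, 0.1402]
tcp_rot: [-1.432, 1.57, -3.034]
wrist_force: [-0.5, -0.2, -0.5]
gripper_width: 0.0132
```

Request:
servo_tool(linear=[[0.005,0,0],[0.005,0,0],[0.002,0,0],[0,0,0]], rot=[[0,0,0],[0,0,0],[0,0,0],[0,0,0]])

```text
clock: 9.95
position: [0.5457, 0.0671, 0.137]
tcp_rot: [-1.664, 1.571, 3.018]
wrist_force: [-0.3, 0.0, -1.0]
gripper_width: 0.013
```

Request:
servo_tool(linear=[[0.005,0,0],[0.005,0,0],[0,0,0]], rot=[[0,0,0],[0,0,0],[0,0,0]])

```text
clock: 10.25
position: [0.5463, 0.0672, 0.1366]
tcp_rot: [1.725, 1.568, 0.123]
wrist_force: [-4.2, -0.8, 13.1]
gripper_width: 0.0135
```

The panel is on the floor: 13 N upward at exactly the predicted height of 0.1366. I'll ease the push, then open.

Request:
servo_tool(linear=[[-0.005,0,0],[0,0,0]], rot=[[0,0,0],[0,0,0]])

```text
clock: 10.45
position: [0.5463, 0.0672, 0.1367]
tcp_rot: [1.742, 1.569, 0.14]
wrist_force: [-0.9, -0.3, 7.0]
gripper_width: 0.0129
```

Request:
servo_tool(linear=[[0,0,0],[0,0,0],[0,0,0],[0,0,0],[0,0,0],[0,0,0],[0,0,0],[0,0,0]], rot=[[0,0,0],[0,0,0],[0,0,0],[0,0,0],[0,0,0],[0,0,0],[0,0,0],[0,0,0]], jaw=0.6)

```text
clock: 11.25
position: [0.5458, 0.0671, 0.1356]
tcp_rot: [-1.782, 1.571, 2.899]
wrist_force: [0.3, -1.3, -0.3]
gripper_width: 0.0513
```

Request:
servo_tool(linear=[[-0.03,0,0],[-0.07,0,0],[-0.1,0,0],[-0.1,0,0],[-0.1,0,0],[0,0,0],[0,0,0]], rot=[[0,0,0],[0,0,0],[0,0,0],[0,0,0],[0,0,0],[0,0,0],[0,0,0]])

```text
clock: 11.95
position: [0.5462, 0.0672, 0.2566]
tcp_rot: [1.721, 1.569, 0.12]
wrist_force: [-1.2, -0.0, -0.1]
gripper_width: 0.0512
```

```bash
python3 m.py .581 -.084 .256 -1.6; python3 m.py .581 -.084 .256 1.541; python3 - <<'E'
from h import *
from plant import grab_frame,observe
for n in ("scene","top"):
    f=grab_frame(n);pickle.dump(f,open(f"pics/{n}3.pkl","wb"));F[n]=f
fx=[.548,-.008,-.0295]
bs=[(box(fx,-7.5,-1.5,40,110,55,165),(0,255,0))]
draw("scene",bs,290,150,130,150,4,"pics/r1.png")
draw("scene",[],290,150,130,150,4,"pics/r2.png")
E
```

```text
t 11.95 pos [0.5462 0.0672 0.2566] F [-1.1818 -0.007  -0.0896] w 0.051187359921949276 q [ 0.1224  0.1746  0.073   1.4671 -0.      1.724 ]
yaw -0.03079821376405132 R y [ 0.9995 -0.0308  0.0021] xdir [ 0.0021  0.0003 -1.    ]
lin share [0.0022 0.1313 0.5001] rows 3.1025472298010537 rot share [ 1.998  -0.0024 -0.0018] rows 10.466673278935701
t 11.95 pos [0.5462 0.0672 0.2566] F [-1.1818 -0.007  -0.0896] w 0.051187359921949276 q [ 0.1224  0.1746  0.073   1.4671 -0.      1.724 ]
yaw -0.03079821376405132 R y [ 0.9995 -0.0308  0.0021] xdir [ 0.0021  0.0003 -1.    ]
lin share [0.0022 0.1313 0.5001] rows 3.1025472298010537 rot share [-2.0013  0.0018 -0.0024] rows 10.483987114498708
```

View pics/r1.png

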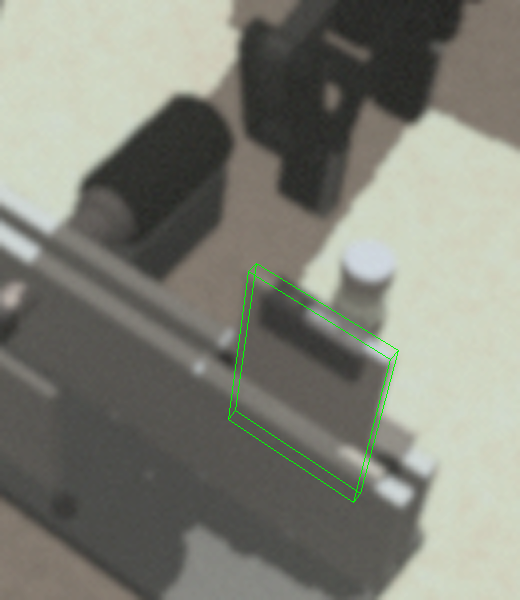

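View pics/r2.png

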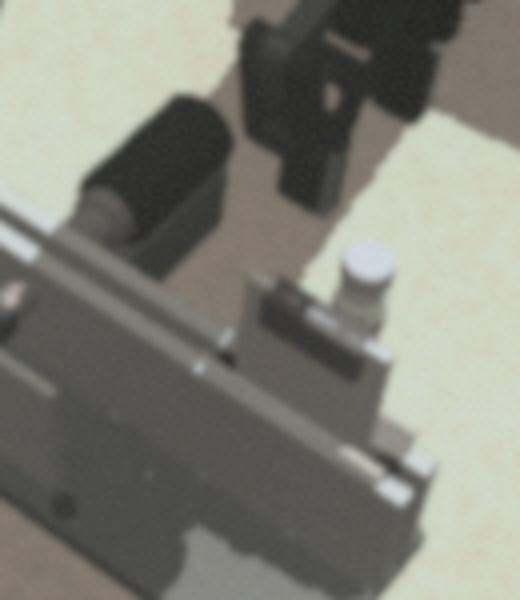

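The panel stands home: its outline matches the prediction apart from the picture's constant offset of about 1 px, and it is upright. Next I'll go above the bolt and turn the jaws along the fixture's y.

Request:
servo_tool(linear=[[0,0.022,0.084],[0,0.022,0.084],[0,0.022,0.084],[0,0.021,0.084],[0,0.021,0.084],[0,0.021,0.084],[0,0,0]], rot=[[0,0,0],[0,0,0],[0,0,0],[0,0,0],[0,0,0],[0,0,0],[0,0,0]])

```text
clock: 12.75
position: [0.5796, -0.0877, 0.2537]
tcp_rot: [-1.434, 1.568, -3.039]
wrist_force: [-0.8, 0.8, -0.4]
gripper_width: 0.0515
```

Request:
servo_tool(linear=[[0,0,0],[0,0,0],[0,0,0],[0,0,0],[0,0,0],[0,0,0],[0,0,0],[0,0,0],[0,0,0],[0,0,0]], rot=[[-0.17,0,0],[-0.17,0,0],[-0.17,0,0],[-0.17,0,0],[-0.17,0,0],[-0.17,0,0],[-0.17,0,0],[-0.17,0,0],[-0.17,0,0],[-0.17,0,0]])

```text
clock: 13.75
position: [0.5792, -0.0843, 0.2546]
tcp_rot: [3.102, 1.569, 2.841]
wrist_force: [0.0, 0.0, 0.3]
gripper_width: 0.0515
```

Request:
servo_tool(linear=[[0,0,0],[0,0,0],[0,0,0],[0,0,0]], rot=[[-0.15,0,0],[-0.15,0,0],[0,0,0],[0,0,0]])

```text
clock: 14.15
position: [0.5794, -0.0847, 0.255]
tcp_rot: [2.916, 1.57, 2.883]
wrist_force: [0.2, 0.0, 0.4]
gripper_width: 0.0514
```

```bash
python3 m.py .5803 -.085 .13 1.541; python3 - <<'E'
from h import *
from plant import grab_frame,observe
for n in ("scene","top"):
    f=grab_frame(n);pickle.dump(f,open(f"pics/{n}4.pkl","wb"));F[n]=f
fx=[.548,-.008,-.0295]
draw("scene",[],230,130,180,150,4,"pics/b1.png")
draw("top",[(box(fx,27,39,-85,-65,60,80),(0,255,255))],250,190,140,110,5,"pics/b2.png")
E
```

```text
t 14.15 pos [ 0.5794 -0.0847  0.255 ] F [0.1736 0.035  0.3559] w 0.05137680095767437 q [-0.1452  0.2463  0.1585  1.4841  0.0001 -0.112 ]
yaw 1.5376614825858523 R y [0.0331 0.9995 0.0003] xdir [-0.0012  0.0003 -1.    ]
lin share [ 0.4165 -0.0011  0.0034] rows 2.4992966504442644 rot share [-0.0043 -0.0015 -0.0003] rows 0.023667024544238923
```

View pics/b1.png

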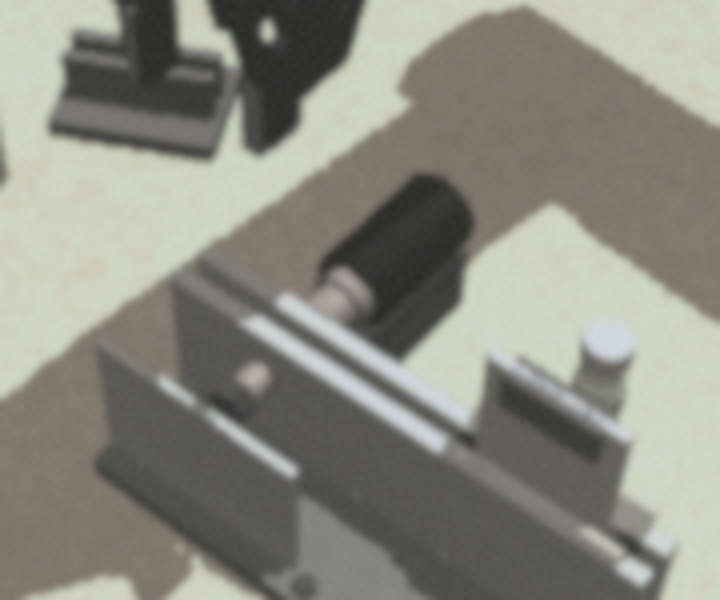

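View pics/b2.png

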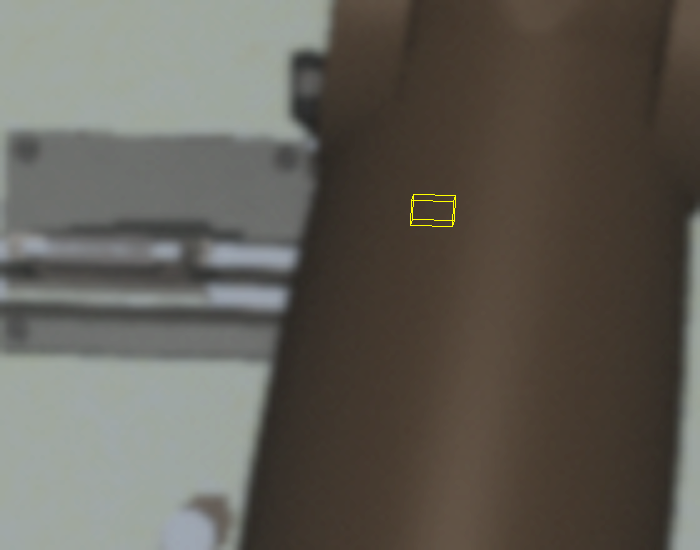

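Request:
servo_tool(linear=[[0.1,0,0],[0.13,0,0],[0.12,0,0],[0.09,0,0],[0.04,0,0],[0,0,0],[0,0,0]], rot=[[0,0,0],[0,0,0],[0,0,0],[0,0,0],[0,0,0],[0,0,0],[0,0,0]])

```text
clock: 14.95
position: [0.5804, -0.0853, 0.1128]
tcp_rot: [-0.08, 1.569, -0.111]
wrist_force: [-0.1, -0.2, 0.3]
gripper_width: 0.0513
```

```bash
python3 m.py .5797 -.085 .052 1.541; python3 - <<'E'
from h import *
from plant import grab_frame,observe
for n in ("scene",):
    f=grab_frame(n);F[n]=f
draw("scene",[],230,130,130,130,5,"pics/b3.png")
E
```

```text
t 14.95 pos [ 0.5804 -0.0853  0.1128] F [-0.1364 -0.205   0.3017] w 0.05126632372968599 q [-0.1459  0.2642 -0.1303  1.1749  0.     -0.1146]
yaw 1.5395472232385412 R y [ 0.0312  0.9995 -0.0001] xdir [ 0.0014 -0.0002 -1.    ]
lin share [ 0.2028  0.0008 -0.0027] rows 1.2169575133901918 rot share [-0.0018  0.0017  0.0001] rows 0.013333252425636804
```

View pics/b3.png

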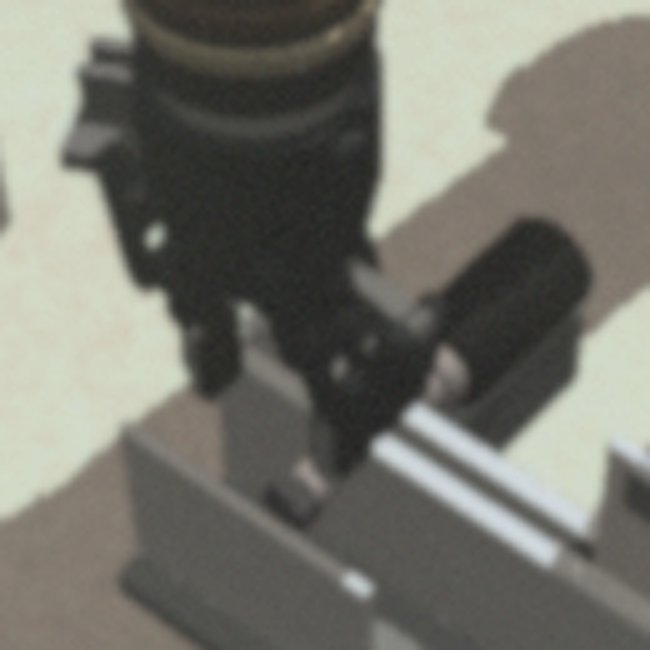

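The fingers straddle the bolt, whose head is at crop (295,495), and they line up with the gap. I'll descend in steps.

Request:
servo_tool(linear=[[0.03,0,0],[0.03,0,0],[0.03,0,0],[0.01,0,0],[0,0,0]], rot=[[0,0,0],[0,0,0],[0,0,0],[0,0,0],[0,0,0]])

```text
clock: 15.5
position: [0.5792, -0.0851, 0.0806]
tcp_rot: [3.021, 1.569, 2.99]
wrist_force: [0.5, 0.6, 0.7]
gripper_width: 0.0511
```

Request:
servo_tool(linear=[[0.02,0,0],[0.03,0,0],[0.03,0,0],[0.015,0,0],[0,0,0]], rot=[[0,0,0],[0,0,0],[0,0,0],[0,0,0],[0,0,0]])

```text
clock: 16.0
position: [0.5791, -0.0851, 0.0519]
tcp_rot: [3.03, 1.569, 2.999]
wrist_force: [-0.6, 0.2, -0.4]
gripper_width: 0.0511
```

```bash
python3 m.py .5797 -.085 .052 1.541; python3 - <<'E'
from h import *
from plant import grab_frame,observe
for n in ("scene",):
    f=grab_frame(n);F[n]=f
draw("scene",[],230,130,150,130,5,"pics/b4.png")
E
```

```text
t 16.0 pos [ 0.5791 -0.0851  0.0519] F [-0.5767  0.2447 -0.4363] w 0.051082403226753004 q [-0.1459  0.2965 -0.2258  1.0504 -0.     -0.1151]
yaw 1.5399842320696933 R y [0.0308 0.9995 0.0002] xdir [-0.0019  0.0003 -1.    ]
lin share [-0.0004  0.0004  0.0021] rows 0.01295695184217234 rot share [-0.0013 -0.0024 -0.0003] rows 0.014399966115281923
```

View pics/b4.png

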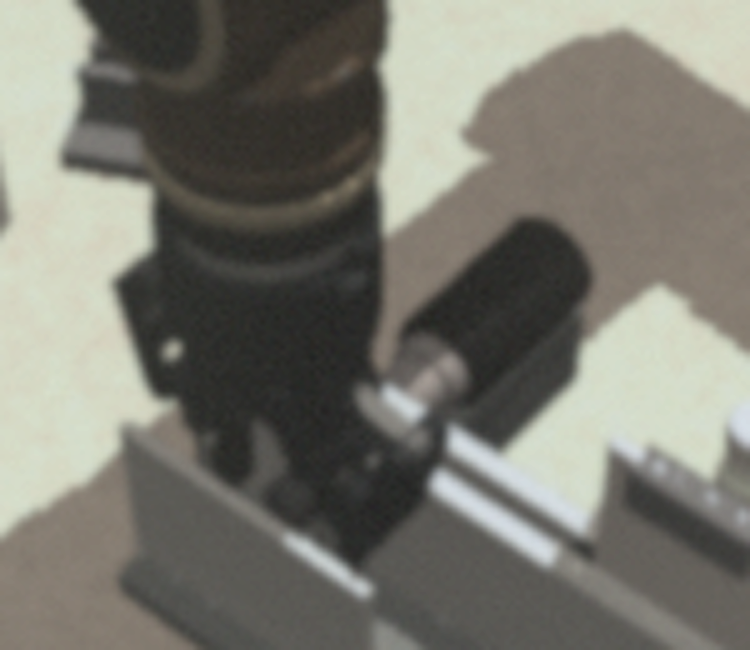

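No contact force, and the fingers are in the gap either side of the bolt. Now I'll close.

Request:
servo_tool(linear=[[0,0,0],[0,0,0],[0,0,0],[0,0,0],[0,0,0],[0,0,0],[0,0,0],[0,0,0],[0,0,0],[0,0,0]], rot=[[0,0,0],[0,0,0],[0,0,0],[0,0,0],[0,0,0],[0,0,0],[0,0,0],[0,0,0],[0,0,0],[0,0,0]], jaw=0, newtons=60)

```text
clock: 17.05
position: [0.5802, -0.0829, 0.0538]
tcp_rot: [1.326, 1.566, 1.297]
wrist_force: [-0.1, 8.1, 2.4]
gripper_width: 0.0177
```

Request:
servo_tool(linear=[[0,0,0],[0,0,0],[0,0,0],[0,0,0],[0,0,0],[0,0,0],[0,0,0],[0,0,0],[0,0,0],[0,0,0]], rot=[[0,0,0],[0,0,0],[0,0,0],[0,0,0],[0,0,0],[0,0,0],[0,0,0],[0,0,0],[0,0,0],[0,0,0]])

```text
clock: 18.05
position: [0.5802, -0.083, 0.0538]
tcp_rot: [1.327, 1.566, 1.298]
wrist_force: [-0.7, 7.9, 2.7]
gripper_width: 0.0181
```

```bash
python3 m.py .5797 -.085 .052 1.541; python3 - <<'E'
from h import *
from plant import grab_frame,observe
for n in ("scene","top"):
    f=grab_frame(n);F[n]=f;draw(n,[],0,0,640,480,1.25,f"pics/e_{n}.png")
draw("scene",[],230,130,190,150,4,"pics/b5.png");print(observe()["gripper_width"],observe()["ft_torque"])
E
```

```text
t 18.05 pos [ 0.5802 -0.083   0.0538] F [-0.7181  7.9431  2.7119] w 0.01806216446440029 q [-0.1444  0.2948 -0.2237  1.0517  0.0048 -0.1151]
yaw 1.541442417720083 R y [0.0293 0.9996 0.0047] xdir [ 0.0013  0.0046 -1.    ]
lin share [ 0.0061 -0.0069 -0.0015] rows 0.055903865702902934 rot share [ 0.0006  0.0015 -0.006 ] rows 0.03232701303218374
0.01775845185097378 [1.691  0.0892 0.0142]
```

View pics/b5.png

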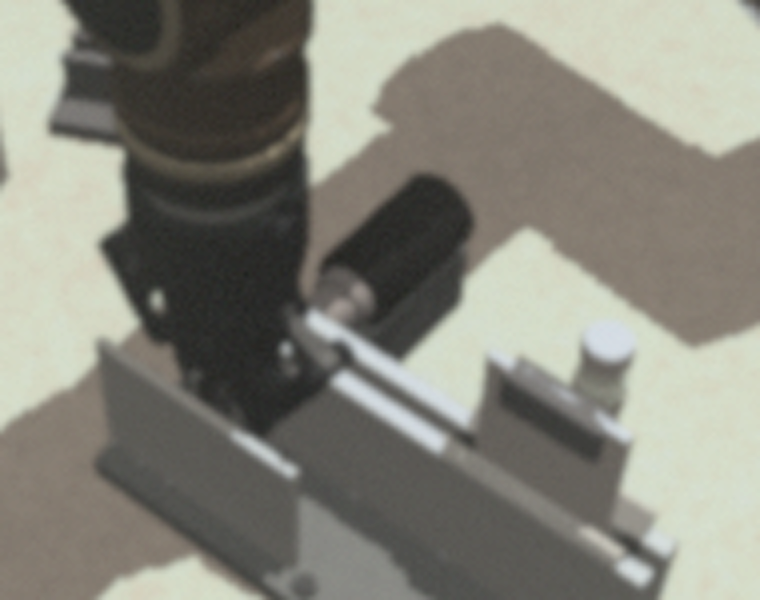

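View pics/e_scene.png

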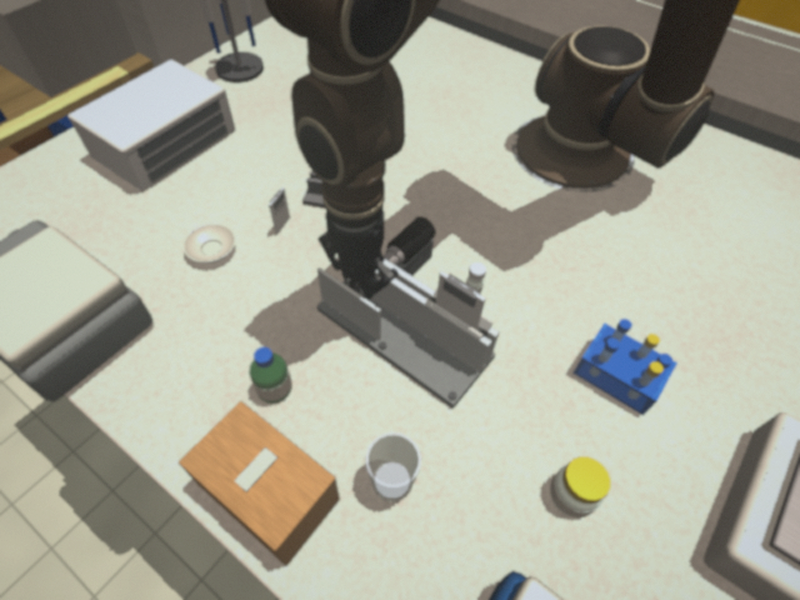

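The opening is steady at about 18 mm, which is the 19 mm across flats less the ~1 mm low reading also seen on the 14 mm rail. So the flats are seated and the bolt isn't turning. I'll relieve the 8 N side load with a small shift and watch for another second.

Request:
servo_tool(linear=[[0,0.006,0],[0,0,0],[0,0,0],[0,0,0],[0,0,0],[0,0,0],[0,0,0],[0,0,0],[0,0,0],[0,0,0]], rot=[[0,0,0],[0,0,0],[0,0,0],[0,0,0],[0,0,0],[0,0,0],[0,0,0],[0,0,0],[0,0,0],[0,0,0]])

```text
clock: 19.15
position: [0.5802, -0.0829, 0.0538]
tcp_rot: [0.88, 1.569, 0.849]
wrist_force: [-0.5, 3.1, 6.6]
gripper_width: 0.0177
```

Request:
servo_tool(linear=[[0,0,0],[0,0,0],[0,0,0],[0,0,0],[0,0,0],[0,0,0],[0,0,0],[0,0,0],[0,0,0],[0,0,0]], rot=[[0,0,0],[0,0,0],[0,0,0],[0,0,0],[0,0,0],[0,0,0],[0,0,0],[0,0,0],[0,0,0],[0,0,0]])

```text
clock: 20.15
position: [0.5802, -0.0829, 0.0538]
tcp_rot: [0.879, 1.569, 0.849]
wrist_force: [-1.6, 3.6, 5.1]
gripper_width: 0.018
```

```bash
python3 -c "
from plant import finish_job,observe
print(finish_job())"
```

```text
the job is handed in; nothing more can be done
None
```

I slid the splash panel into the clamp slot and let go of it. The arm then gripped the bolt's hex head, and I handed the job in at about 20 s with the grip still on. `finish_job()` gives no verdict, so these are my own last checks:

- **Panel:** It met the slot floor with 13 N at exactly the predicted tool height. After release the pictures show it standing upright in the slot. Its outline matches the predicted home position apart from an offset of about 1 px (2 mm), which everything in the scene camera shows.
- **Bolt:** The fingers stayed at about 18 mm for over 3 s at 60 N, and the tool did not move. The head is 19 mm across flats, and the opening read about 1 mm low on the panel's rail too, so I take it the flats are seated. I judged that it has stopped turning from the steady opening only, since I couldn't measure its angle directly.
- **Grasp point:** By my pose estimate it is about 1–2 mm from the bolt's centre along the axis and sideways, and about 2.5 mm above it.
- **Side load:** About 8 N of sideways force showed after closing, because my estimate of the bolt's y was about 2 mm off. A small shift brought it down to about 3 N.
- **Other things on the bench:** In the last scene picture they appear undisturbed; I compared them by eye only.

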